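# Set a panel over the chute for trimming

## Task

The blue panel is to be trimmed along its yellow line, with the offcut dropping down the chute. First push the upright steel flap over, outwards, with your fingertips until it hangs folded down, while the panel is still back from it; then slide the panel flat along the bamboo top, by pushing only, until the yellow line lies right over the bench's chute edge, square to it and within the width of the chute, and take your hand away. Never pinch, lift or tip the panel, and leave the saucer, bottle, can and tray where they are.

Things in the scene. Friction and masses are not known exactly. Their poses are not given: they have to be found in the camera images.
- bench: Raised bamboo-topped bench unit, fixed, 400 (x) x 360 (y) mm, top 120 mm above its origin (centre of its underside, at work-surface height). The straight top edge at its own y = +180 mm is the chute edge. Turned by up to 0.2 rad. The steel chute outside that edge is 230 mm wide and stays 20 mm or more below the bench top.
- bench_edge (a point): Point on the chute edge of the bamboo top, at top-surface height, in the middle of the chute's width (bench frame: x = -60, y = +180, z = +120 mm). Axes as the bench: x along the edge, +y outwards over the chute.
- flap (a joint): Steel flap, red rim, 200 mm wide, centred on bench_edge. Hinge along bench x, 6 mm outside the edge, 7 mm below the top. Rad: 0 = upright, rim 49 mm above the bench top; grows as it folds outwards (+y); 1.57 level; 2.5 end stop, hanging down. Starts within 0.12 of upright. 0.12 kg; hinge friction (0.012 N m) holds it near upright; past about 0.5 rad it falls to the stop by itself and stays.
- flap_rim (a point): Middle of the flap's free (red) rim, 56 mm from the hinge axis.
- panel: Loose thin flat blue plastic panel, 110 (x) x 150 (y) x 6 mm, about 0.13 kg, lying flat on the bamboo. Origin at the centre of its underside; its own +y end points roughly to the chute edge (turned up to 0.3 rad from square). A 6 mm wide yellow line across its width has its middle 35 mm from, and runs parallel to, its +y end.
- panel_line (a point): Middle of the panel's yellow line, on its top face (panel frame: x = 0, y = +40, z = +6 mm). Axes as the panel.
- saucer: White ceramic saucer with a brown chip in its rim, 108 mm across, 16 mm high, on the far part of the bench (bench x about +140 mm). Origin at the centre of its underside. Leave alone.
- bottle: Green glass bottle, 62 mm across, 175 mm high, standing on the far part of the bench. Origin at the centre of its underside. Leave alone.
- can: Crushed aluminium can with a red band, 68 mm across, 52 mm high, standing on the far part of the bench. Origin at the centre of its underside. Leave alone.
- tray: Black plastic tray, 220 x 130 x 22 mm, on the work surface at the foot of the chute. Origin at the centre of its underside. Leave alone.
Mind the look-alikes: they are no part of the job. Of the things that look like the panel, the smallest one is meant.

How it is judged:
On the way, in this order (a step that is already met when the one before it is completed fails the run):
1. the flap hangs folded down while the yellow line is still 45 mm or more inside the edge (value of joint flap above 2.2 rad and y of panel_line in the frame of bench_edge below -0.045 m), for 0.2 s.
2. the yellow line lies over the chute edge, square to it, the panel flat (y of panel_line in the frame of bench_edge between -0.007 and 0.007 m and x of panel_line in the frame of bench_edge between -0.06 and 0.06 m and angle between the y axis of panel and the y axis of bench, either way round below 0.1 rad and height (world z) of panel between 0.115 and 0.125 m and angle between panel's own z axis and vertical below 0.06 rad), for 0.2 s.
At the end, for the whole second after the job is handed in: Flap folded down (over 2.2 rad); middle of the yellow line within 7 mm of the chute edge and 60 mm of the chute's middle; panel square within 0.1 rad, flat on the bamboo, at rest; saucer, bottle, can and tray within 20 mm of their starts (all of step 2 and value of joint flap above 2.2 rad and linear speed of panel below 0.01 m/s and distance of each of saucer, bottle, can, tray from where it was at the start of the episode below 0.02 m); the robot touches nothing.
It fails at once if the panel is lifted or tipped (more than 10 mm up or 0.12 rad), or falls off (height (world z) of panel above 0.13 m or height (world z) of panel below 0.1 m or angle between panel's own z axis and vertical above 0.12 rad).
It fails at once if the panel is pushed up against the flap before the flap is folded down (value of joint flap below 2 rad and y of panel_line in the frame of bench_edge above -0.045 m).
It fails at once if saucer, bottle, can or tray is moved by more than 20 mm (distance of any of saucer, bottle, can, tray from where it was at the start of the episode above 0.02 m).
It fails at once if saucer, bottle or can is tipped over (angle between any of saucer, bottle, can's own z axis and vertical above 0.4 rad).
It also fails if it takes over 59 s, if anything falls off the work surface, if the arm or the gripper's body presses on something with over 40 N, if the wrist force passes 120 N, or if a joint passes its speed limit or range.

## Robot

A 7-joint arm with a two-finger parallel gripper is mounted at the origin on the work surface. World frame = base frame: x ahead of the robot, y to its left, z up, the work surface at z = 0. Lengths are in m, angles in rad, forces in N, time in s.
With the tool pointing down it reaches from about 0.425 to 0.925 m from the base axis. Payload 6.8 kg.
Tool frame: the origin (TCP) lies at the very end of the fingers, on their centre line; the grasp point (between the pads) lies 19 mm behind it; z points along the fingers, y is the direction in which the jaws open and shut (so a half turn about z gives the same grasp; the last joint's range is limited). The gripper opens to 85 mm and grips with 20 to 120 N. Pads are 22 mm wide; open, the fingers measure 114 mm over their backs; the gripper's body (76 mm by 85 mm) begins 54 mm behind the grasp point. The pads swing forward as they close: fully open they stand 13 mm farther back than shut.
Start: joints at [-1.244, 0.477, 0.022, 1.555, -0.011, 1.109, -0.083], TCP at [0.284, 0.612, 0.231] pointing down, gripper open.
Joint ranges: [-2.96, 2.96], [-0.34, 2.1], [-1.41, 1.46], [0.24, 2.44], [-1.37, 4.51], [0.17, 1.92], [-2.96, 2.96]. Speed limits (rad/s): [2.39, 2.39, 3.14, 3.14, 3.14, 3.14, 3.14].

## Interface

Orientations are given as a unit quaternion [w, x, y, z].
In Python, from station import bot gives the robot as it stands.
- The arm moves only by the tool move_arm, never from a script. Its argument "commands" is text: rows parted by semicolons, each of 7 numbers parted by spaces: the opening, from 0 (shut) to 1 (fully open), then the shift along the tool's x, y, z in cm, then the turn, a rotation vector about the tool's x, y, z in degrees. In form: gripper tx ty tz rx ry rz; .... A call has 1 to 12 rows; each row shifts and turns the commanded pose from where the row before left it, along the tool's axes as they then stand; what a row does not reach is not made up. A row lasts 1/12 s, in which the tool goes at most 41.7 mm and 7.16 degrees, less where a joint would pass 70% of its speed; a pose out of reach is approached as far as the arm can. A call with a gripper value outside its range is refused whole. The fingers move at their own pace and stop on an object; "force" is the grip in N (left out, the last holds). Time passes only in rows, so rows that do not move let the fingers close. It gives the time, the measured TCP pose, the force and the opening at its end, in the units of the state.
- bot.get_obs(): the state, without advancing time (a new reading comes with each control period).
- bot.read_camera(name): name is "scene" or "top" or "wrist"; returns a dict with "img" (480x640x3 uint8, red, green, blue), "K" (3x3 intrinsics, pixels), "rvec" (rotation vector, rad) and "tvec" (3), from world to camera coordinates, as OpenCV has them; the wrist camera has in their place "hand_eye" (4x4, takes a point from camera to tool coordinates, whose origin is the TCP and whose axes are the flange's). Camera axes: x right, y down, z forward; pixel columns grow to the right and rows downward; lengths in m; the calibration is good to about 2 mm. A picture is of the moment at which its call begins: read the wrist's pose just before it. There is no depth.
- bot.hand_in(): hands the job in, once; it reports no verdict.
The state is a dict: "t": time; "q": joint angles; "joint_vel": joint speeds; "joint_torque": joint torques, N m; "eef_pos": TCP position; "tool_rot": TCP orientation; "contact_force": force on the tool from outside, world axes, zero at the start; "torque": the same for the moment, N m; "gripper_width": opening from 0.0 (shut) to 1.0 (fully open).
Only numpy, scipy, OpenCV 4.12 (cv2) and the standard library are available. Lean on these libraries where they do the work, as an engineer would, in place of code of your own. Each camera call takes 0.05 s, during which the arm holds its last target. There are 200 camera calls.

## Working session

There is one attempt and no reset: what is moved stays moved. The work goes in short steps, Python scripts to look and compute and a tool call to move; the robot and the scene stay as the last step left them, time stands still between calls to the robot, and variables do not carry over. Pictures are saved under pics/ and viewed, about 8 in all and at most 12, crops included, and the job is handed in when it is done.

Besides the shell and the picture viewer there is one more tool, called after "Request:" by a JSON object that holds its "op" and its "data". move_arm: Moves the arm, as the interface text tells. Its arguments: {"type":"object","properties":{"commands":{"type":"string"},"force":{"type":"number"}},"required":["commands"]}

```bash
mkdir -p pics; ls; cat > h.py <<'E'
import numpy as np, cv2
from station import bot
from scipy.spatial.transform import Rotation as R
def cam(n):
    c=bot.read_camera(n); return c
def save(img,name): cv2.imwrite('pics/'+name,cv2.cvtColor(img,cv2.COLOR_RGB2BGR))
def ray(c,uv):
    Rm=cv2.Rodrigues(np.array(c['rvec'],float))[0]; t=np.array(c['tvec'],float).ravel()
    d=np.c_[np.atleast_2d(uv),np.ones(len(np.atleast_2d(uv)))]@np.linalg.inv(c['K']).T@Rm
    return -Rm.T@t,d
def onplane(c,uv,z):
    o,d=ray(c,uv); return o+d*((z-o[2])/d[:,2])[:,None]
def proj(c,p):
    return cv2.projectPoints(np.array(p,float).reshape(-1,3),np.array(c['rvec'],float),np.array(c['tvec'],float),np.array(c['K'],float),None)[0].reshape(-1,2)
E
python3 - <<'E'
from h import *
for n in ('top','scene'):
    c=cam(n); save(c['img'],n+'0.png'); print(n,c['K'],ray(c,[[320,240]]))
o=bot.get_obs(); print(o)
E
```

```text
pics
top [[523.72766279   0.         311.99049056]
 [  0.         523.72766279 245.27418524]
 [  0.           0.           1.        ]] (array([ 0.32165054, -0.0161921 ,  1.22821912]), array([[ 0.17974343,  0.01378641, -0.98378734]]))
scene [[608.21964863   0.         318.24133224]
 [  0.         608.21964863 235.70024681]
 [  0.           0.           1.        ]] (array([0.89126489, 0.45147053, 1.13203398]), array([[-0.33102856, -0.36701578, -0.86935485]]))
{'t': 0.1, 'q': array([-1.24411493,  0.47775173,  0.02235891,  1.55633373, -0.01153374,
        1.10932554, -0.083103  ]), 'joint_vel': array([-0.00023704, -0.00115746,  0.00040458, -0.00148139, -0.00011389,
        0.00068417, -0.00196367]), 'joint_torque': array([ 4.89112252e-03, -5.97755671e+01,  1.61414500e+00, -2.81952095e+01,
        1.29016803e-02,  5.14056665e-03,  2.18862262e-07]), 'eef_pos': array([0.28410288, 0.61170875, 0.23040823]), 'tool_rot': array([-1.32438794e-04,  2.15688381e-01,  9.76461882e-01, -8.34732791e-04]), 'contact_force': array([0.33591655, 0.51587031, 0.02761845]), 'torque': array([-0.0336206 ,  0.01525155, -0.04309248]), 'gripper_width': 0.9998089323195299}
```

View pics/top0.png

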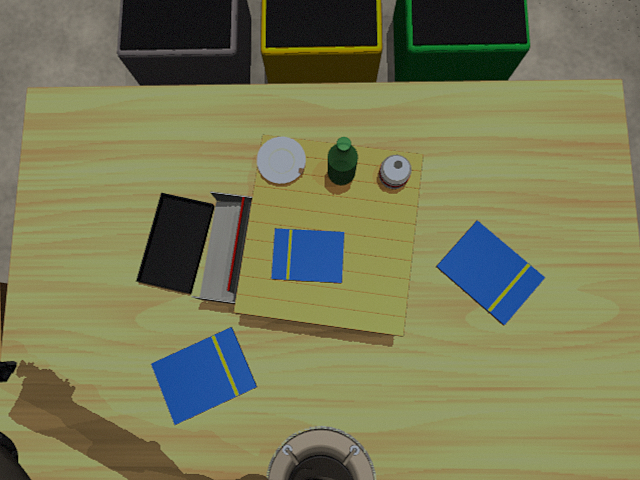

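View pics/scene0.png

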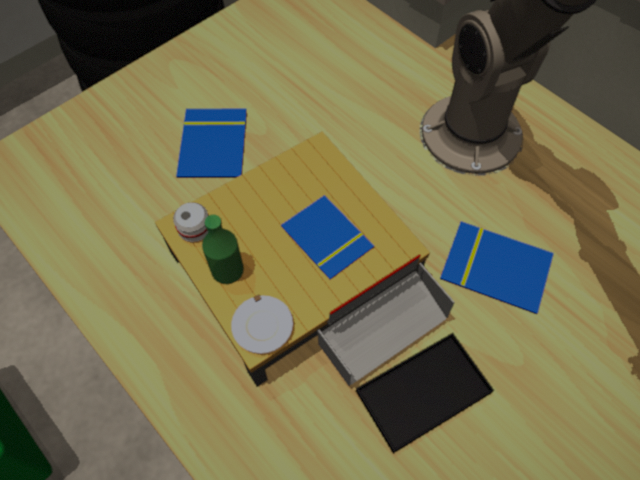

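Top view: the three blue sheets are at (308,256) on the bench, (490,272) on the table and (204,376) on the table. The bench sheet looks smallest and lies on the bamboo, so I take it as the panel. The saucer (281,160), bottle (342,162) and can (395,170) are on the far side. The chute edge runs from about (262,136) to (236,312), with the flap's red rim at about (238,245).

```bash
python3 - <<'E'
from h import *
for n,z in (('top',0.126),('scene',0.126)):
    c=cam(n); im=c['img']; hsv=cv2.cvtColor(im,cv2.COLOR_RGB2HSV)
    m=cv2.inRange(hsv,(100,150,60),(125,255,255))
    m=cv2.morphologyEx(m,cv2.MORPH_CLOSE,np.ones((9,9)))
    for k in cv2.findContours(m,0,2)[0]:
        if cv2.contourArea(k)<1000: continue
        for zz in (z,0.006):
            P=onplane(c,k[:,0].astype(float),zz)[:,:2]
            r=cv2.minAreaRect((P*1000).astype(np.float32)); print(n,zz,np.round(r[0],1),np.round(r[1],1),round(r[2],2), cv2.boundingRect(k))
    r=cv2.inRange(hsv,(0,150,70),(6,255,255))|cv2.inRange(hsv,(174,150,70),(180,255,255))
    for k in cv2.findContours(r,0,2)[0]:
        if cv2.contourArea(k)>40: print(n,'red',cv2.boundingRect(k),cv2.contourArea(k), cv2.minAreaRect(k))
    if n=='top': save(cv2.resize(im[125:345,190:435],None,fx=2.7,fy=2.7,interpolation=cv2.INTER_CUBIC),'crop1.png')
E
```

```text
top 0.126 [242.1 240.6] [132.8 181.9] 24.41 (152, 328, 104, 96)
top 0.006 [233.4 268.6] [147.3 201.7] 24.41 (152, 328, 104, 96)
top 0.126 [490.9  25.9] [147.9 108.6] 86.72 (272, 229, 72, 54)
top 0.006 [509.3  30.5] [164.  120.4] 86.72 (272, 229, 72, 54)
top 0.126 [ 454.1 -356.9] [181.1 133.4] 47.45 (437, 221, 108, 104)
top 0.006 [ 468.5 -394. ] [200.9 148. ] 47.45 (437, 221, 108, 104)
top red (227, 197, 18, 94) 112.0 ((235.5430908203125, 243.58639526367188), (2.603620767593384, 94.35881042480469), 9.039483070373535)
scene 0.126 [304.2 289.5] [130.9 177.2] 24.37 (441, 222, 112, 91)
scene 0.006 [234.2 270.2] [146.5 198.4] 24.37 (441, 222, 112, 91)
scene 0.126 [492.2  28. ] [147.1 107.2] 86.52 (282, 196, 91, 82)
scene 0.006 [444.7 -22.5] [164.7 120. ] 86.52 (282, 196, 91, 82)
scene 0.126 [ 513.  -302.7] [178.5 129.6] 47.27 (177, 109, 69, 68)
scene 0.006 [ 467.9 -392.6] [199.8 145.1] 47.27 (177, 109, 69, 68)
scene red (331, 256, 88, 58) 120.0 ((374.5712585449219, 284.61029052734375), (1.9950942993164062, 104.00737762451172), 57.14427947998047)
```

View pics/crop1.png

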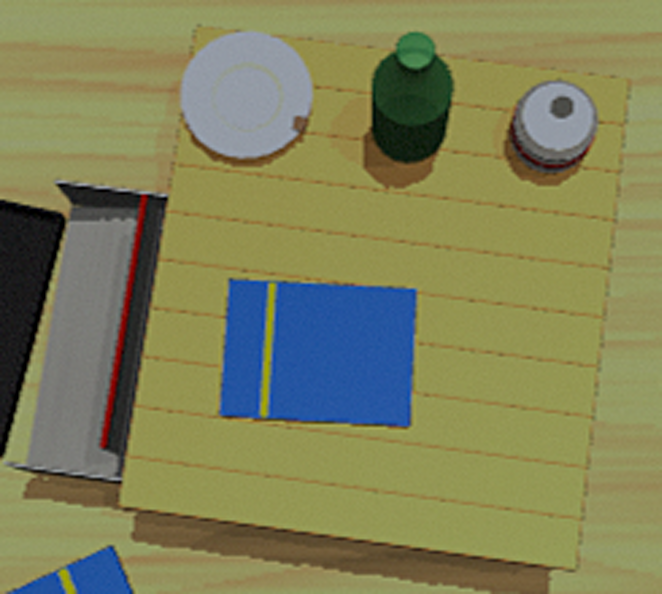

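The crop confirms it: the sheet on the bench measures 110 x 150 mm and the other two about 148 x 200 mm. Its yellow line, at crop (268,350), is on the chute side. Next I measure the bench edge and the rim.

```bash
cat >> h.py <<'E'
def edge_px(im,rows,c0,c1):
    "first strong bright->dark crossing going left from column c1 to c0, subpixel"
    g=cv2.GaussianBlur(cv2.cvtColor(im,cv2.COLOR_RGB2GRAY).astype(np.float32),(3,3),0); out=[]
    for r in rows:
        b=np.median(g[r,c1(r)-8:c1(r)]); th=b*0.72
        for x in range(c1(r)-4,c0(r),-1):
            if g[r,x]<th:
                out.append((x+(th-g[r,x])/(g[r,x+1]-g[r,x]),r)); break
    return np.array(out)
E
python3 - <<'E'
from h import *
c=cam('top'); im=c['img']
cr=np.array([(198,27),(630,78),(577,568),(121,506)])/2.7+[190,125]
P=onplane(c,cr,0.12)[:,:2]*1000; print('corners',P.round(1)); print([np.linalg.norm(P[i]-P[(i+1)%4]).round(1) for i in range(4)])
L=lambda r:262+(r-136)*(236-262)/(312-136)
e=edge_px(im,range(202,300,2),lambda r:int(L(r)-10),lambda r:int(L(r)+13))
W=onplane(c,e,0.12)[:,:2]*1000
f=cv2.fitLine(W.astype(np.float32),cv2.DIST_HUBER,0,.01,.01).ravel(); f[:2]*=np.sign(f[0])
print('edge',f,'yaw',np.arctan2(f[1],f[0]),'resid',np.std((W-f[2:])@[-f[1],f[0]]))
u=f[:2]; n=np.array([-u[1],u[0]])
# bench_edge: saucer-side corner is x=+200, near corner x=-200
s=(P-f[2:])@u; print('corner s (edge dir)',s.round(1),'n',((P-f[2:])@n).round(1))
s0=(s[0]+s[3])/2; BE=f[2:]+u*(s0-60); print('BE',BE)
hsv=cv2.cvtColor(im,cv2.COLOR_RGB2HSV)
for nme in('top','scene'):
    c=cam(nme);hsv=cv2.cvtColor(c['img'],cv2.COLOR_RGB2HSV)
    r=cv2.inRange(hsv,(0,150,60),(6,255,255))|cv2.inRange(hsv,(174,150,60),(180,255,255))
    k=max([k for k in cv2.findContours(r,0,2)[0]],key=lambda k:max(cv2.minAreaRect(k)[1]))
    for z in(.165,.168):
        W=onplane(c,k[:,0].astype(float),z)[:,:2]*1000
        a=(W-BE)@np.c_[u,n]; print(nme,z,'rim x range',a[:,0].min().round(1),a[:,0].max().round(1),'y med',np.median(a[:,1]).round(1))
    # panel & line
    m=cv2.inRange(hsv,(100,150,60),(125,255,255)); m2=cv2.morphologyEx(m,cv2.MORPH_CLOSE,np.ones((9,9)))
    for k in cv2.findContours(m2,0,2)[0]:
        Q=onplane(c,k[:,0].astype(float),.126)[:,:2]*1000
        rc=cv2.minAreaRect(Q.astype(np.float32))
        if cv2.contourArea(k)>1000 and max(rc[1])<155:
            print(nme,'panel corners bench',((cv2.boxPoints(rc)-BE)@np.c_[u,n]).round(1).tolist())
            z=np.zeros_like(m);cv2.drawContours(z,[k],-1,255,-1); z=cv2.erode(z,np.ones((5,5)))
            yl=z&cv2.inRange(hsv,(20,80,60),(40,255,255)); ys,xs=np.nonzero(yl)
            Y=(onplane(c,np.c_[xs,ys].astype(float),.126)[:,:2]*1000-BE)@np.c_[u,n]
            print(nme,'line mid',Y.mean(0).round(1),len(Y),'fit',np.polyfit(Y[:,0],Y[:,1],1).round(3))
E
```

```text
corners [[ 763.4  125.4]
 [ 715.5 -228.5]
 [ 322.  -173.9]
 [ 369.7  179.6]]
[np.float64(357.1), np.float64(397.3), np.float64(356.6), np.float64(397.4)]
edge [ 9.9061632e-01 -1.3667226e-01  5.1902960e+02  1.6216278e+02] yaw -0.13710138 resid 0.24505497575008525
corner s (edge dir) [ 247.1  248.  -149.3 -150.3] n [  -3.  -360.2 -359.8   -3.2]
BE [507.56272217 163.74483058]
top 0.165 rim x range -96.9 100.9 y med 9.9
top 0.168 rim x range -97.1 100.2 y med 9.3
top panel corners bench [[-45.9, -216.9], [62.4, -208.2], [50.6, -60.8], [-57.7, -69.4]]
top line mid [ -1.5 -98.8] 100 fit [ 7.8000e-02 -9.8732e+01]
scene 0.165 rim x range -93.9 99.3 y med 11.4
scene 0.168 rim x range -92.5 100.0 y med 12.4
scene panel corners bench [[-44.4, -214.0], [62.4, -205.7], [51.0, -59.1], [-55.8, -67.4]]
scene line mid [  1.8 -98.1] 106 fit [ 7.900e-02 -9.828e+01]
```

Request:
{"op": "move_arm", "data": {"commands": "0 0 0 0 0 0 6.63; 0 0 0 0 0 0 6.63; 0 0 0 0 0 0 6.63; 0 0 0 0 0 0 6.63; 0 0 0 0 0 0 6.63; 0 0 0 0 0 0 6.63; 0 0 0 0 0 0 6.63; 0 0 0 0 0 0 6.63; 0 0 0 0 0 0 6.63; 0 0 0 0 0 0 6.63; 0 0 0 0 0 0 6.63; 0 0 0 0 0 0 0"}}

```text
t: 1.35
eef_pos: [0.2841, 0.6123, 0.2312]
tool_rot: [0.0, 0.755, 0.656, -0.0]
contact_force: [-0.0, 0.0, -1.2]
gripper_width: 0.001
```

```bash
cat >> h.py <<'E'
BE=np.array([507.6,163.7]); YAW=-0.137
UN=np.array([[np.cos(YAW),np.sin(YAW)],[-np.sin(YAW),np.cos(YAW)]]).T  # cols: bench x, bench y
def where(tgt=None,z=None):
    o=bot.get_obs(); p=o['eef_pos']*1000; w,x,y,zz=o['tool_rot']; M=R.from_quat([x,y,zz,w]).as_matrix()
    print('t',round(o['t'],2),'bench xy',((p[:2]-BE)@UN).round(1),'z',p[2].round(1),'F',o['contact_force'].round(2),'g',round(o['gripper_width'],3))
    print('tool x ang to bench y',(np.arctan2(M[1,0],M[0,0])-YAW-np.pi/2).round(4),'tilt',M[:,2].round(3))
    if tgt is not None:
        W=np.r_[BE+UN@np.array(tgt,float),z]; print('tool shift cm',(M.T@(W-p)/10).round(2))
E
python3 -c "
from h import *
where([0,-25],200)"
```

```text
t 1.35 bench xy [-282.7  413.9] z 231.2 F [-0.03  0.01 -1.23] g 0.001
tool x ang to bench y -0.0036 tilt [ 0. -0. -1.]
tool shift cm [-43.79  28.42   3.13]
```

Request:
{"op": "move_arm", "data": {"commands": "0 -3.2 2.05 0 0 0 0; 0 -3.2 2.05 0 0 0 0; 0 -3.2 2.05 0 0 0 0; 0 -3.2 2.05 0 0 0 0; 0 -3.2 2.05 0 0 0 0; 0 -3.2 2.05 0 0 0 0; 0 -3.2 2.05 0 0 0 0; 0 -3.2 2.05 0 0 0 0; 0 -3.2 2.05 0 0 0 0; 0 -3.2 2.05 0 0 0 0; 0 -3.2 2.05 0 0 0 0; 0 -3.2 2.05 0 0 0 0"}}

```text
t: 2.35
eef_pos: [0.4762, 0.1965, 0.2317]
tool_rot: [-0.0, 0.752, 0.659, 0.0]
contact_force: [0.7, 0.2, -0.2]
gripper_width: 0.003
```

Request:
{"op": "move_arm", "data": {"commands": "0 -2.7 1.9 0 0 0 0; 0 -2.7 1.9 1.5 0 0 0; 0 0 0 1.6 0 0 0; 0 0 0 0 0 0 0; 0 0 0 0 0 0 0"}}

```text
t: 2.77
eef_pos: [0.5053, 0.1397, 0.1999]
tool_rot: [-0.0, 0.753, 0.658, -0.001]
contact_force: [0.4, 0.2, 0.3]
gripper_width: -0.001
```

```bash
python3 -c "
from h import *
where([0,-27],147)
for n in ('wrist','scene'):
    c=cam(n); save(c['img'],n+'1.png')
"
```

```text
t 2.77 bench xy [  1.  -24.1] z 199.9 F [0.45 0.22 0.29] g -0.001
tool x ang to bench y 0.0023 tilt [-0.002 -0.    -1.   ]
tool shift cm [-0.29 -0.09  5.29]
```

View pics/wrist1.png

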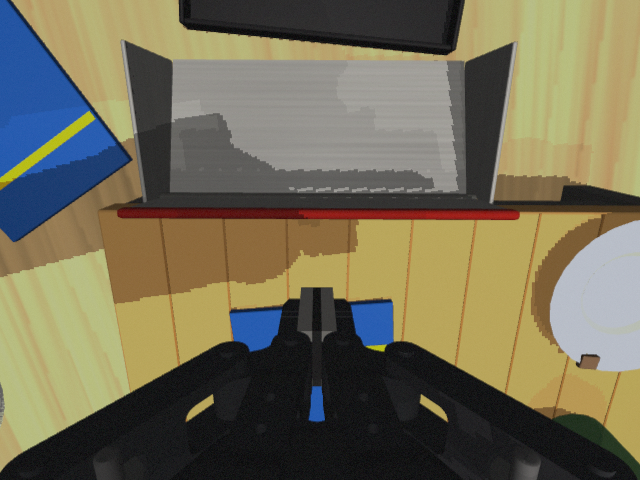

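The wrist view shows the rim as a level red line at row 213, columns 118–518 (mid 318), centred on the shut fingers. The panel end is at row 305 behind them. I go down and push the flap.

Request:
{"op": "move_arm", "data": {"commands": "0 -0.2 0 2.0 0 0 0; 0 0 0 2.0 0 0 0; 0 0 0 1.2 0 0 0; 0 0 0 0 0 0 0; 0 0.8 0 0 0 0 0; 0 0.8 0 0 0 0 0; 0 0.8 0 0 0 0 0; 0 0.8 0 0 0 0 0; 0 0.8 0 0 0 0 0; 0 0.8 0 0 0 0 0; 0 0.8 0 0 0 0 0; 0 0 0 0 0 0 0"}}

```text
t: 3.87
eef_pos: [0.5134, 0.1956, 0.1484]
tool_rot: [-0.0, 0.753, 0.658, 0.0]
contact_force: [0.9, 0.4, -0.3]
gripper_width: -0.003
```

```bash
python3 -c "
from h import *
where([0,-27],147)
c=cam('wrist'); save(c['img'],'wrist2.png')
"
```

```text
t 3.87 bench xy [ 1.4 32.4] z 148.4 F [ 0.9   0.44 -0.34] g -0.003
tool x ang to bench y 0.0027 tilt [ 0.     0.001 -1.   ]
tool shift cm [-5.94 -0.16  0.13]
```

View pics/wrist2.png

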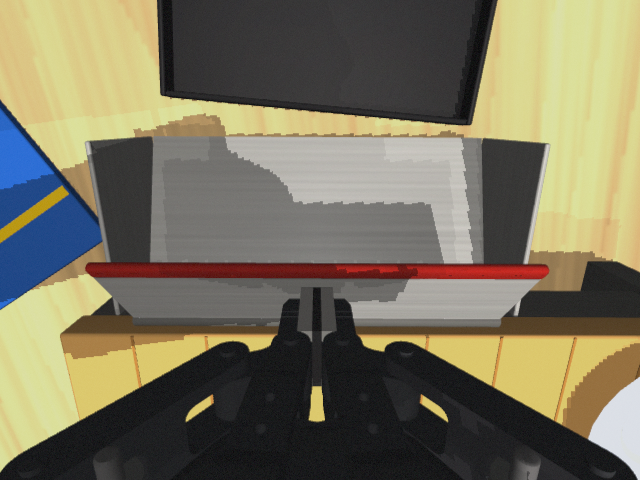

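The flap leans out, rim at row 271, and is still against the fingertips. I push on and then lift away.

Request:
{"op": "move_arm", "data": {"commands": "0 0.9 0 0 0 0 0; 0 0.9 0 0 0 0 0; 0 0.9 0 0 0 0 0; 0 0 0 0 0 0 0; 0 0 0 -2 0 0 0; 0 0 0 -3 0 0 0; 0 -3 0 -3 0 0 0; 0.55 -3.5 0 0 0 0 0; 0.55 -3.5 0 0 0 0 0; 0.55 -3.5 0 0 0 0 0; 0.55 0 0 0 0 0 0; 0.55 0 0 0 0 0 0"}}

```text
t: 4.92
eef_pos: [0.4984, 0.0843, 0.2281]
tool_rot: [-0.0, 0.755, 0.655, 0.0]
contact_force: [-0.3, 0.2, 0.2]
gripper_width: 0.544
```

```bash
python3 -c "
from h import *
where([3,-250],200)
c=cam('wrist'); save(c['img'],'wrist3.png')
"
```

```text
t 4.92 bench xy [  1.8 -79.9] z 228.1 F [-0.29  0.21  0.22] g 0.544
tool x ang to bench y -0.0045 tilt [ 0.  0. -1.]
tool shift cm [-17.01   0.2    2.8 ]
```

View pics/wrist3.png

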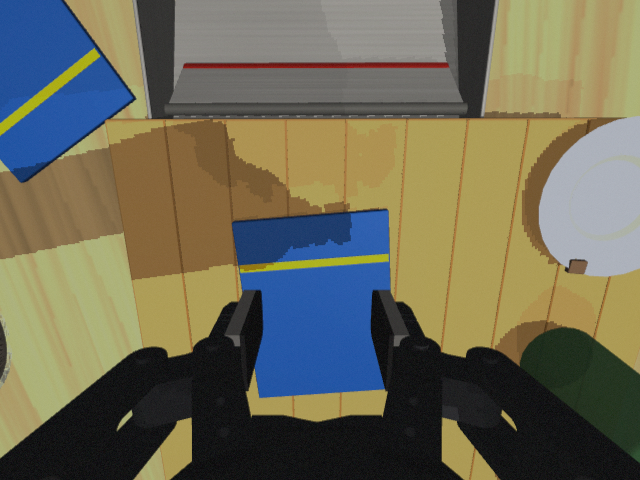

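The wrist view shows the flap hanging down: rim at row 65, beyond and below the hinge at row 108. The bamboo edge is at row 118, and the panel line at row 263 is well back from it. Next I go behind the panel with the jaws half open.

Request:
{"op": "move_arm", "data": {"commands": "0.55 -3.4 0 0 0 0 0; 0.55 -3.4 0 0 0 0 0; 0.55 -3.4 0 0 0 0 0; 0.55 -3.4 0 0 0 0 0; 0.55 -3.4 0 0 0 0 0; 0.55 0 0.2 0 0 0 0; 0.55 0 0 3 0 0 0; 0.55 0 0 3 0 0 0; 0.55 0 0 3 0 0 0; 0.55 0 0 0.5 0 0 0; 0.55 0 0 0 0 0 0; 0.55 0 0 0 0 0 0"}}

```text
t: 5.97
eef_pos: [0.4782, -0.0816, 0.1334]
tool_rot: [0.0, 0.753, 0.657, 0.0]
contact_force: [0.7, -0.3, 0.5]
gripper_width: 0.55
```

```bash
python3 -c "
from h import *
where([3,-250],125)
"
```

```text
t 5.97 bench xy [   4.4 -247. ] z 133.4 F [ 0.73 -0.26  0.46] g 0.55
tool x ang to bench y 0.0011 tilt [ 0. -0. -1.]
tool shift cm [-0.3  -0.14  0.84]
```

Request:
{"op": "move_arm", "data": {"commands": "0.55 0 0 0.4 0 0 0; 0.55 0 0 0.4 0 0 0; 0.55 0 0 0 0 0 0; 0.55 0 0 0.2 0 0 0; 0.55 0 0 0 0 0 0; 0.55 0 0 0 0 0 0"}}

```text
t: 6.47
eef_pos: [0.4775, -0.0821, 0.1229]
tool_rot: [0.0, 0.754, 0.657, 0.0]
contact_force: [-0.7, -0.5, -0.9]
gripper_width: 0.547
```

Request:
{"op": "move_arm", "data": {"commands": "0.55 0 0 0.2 0 0 0; 0.55 0 0 0 0 0 0; 0.55 0 0 0 0 0 0"}}

```text
t: 6.72
eef_pos: [0.4773, -0.0821, 0.1207]
tool_rot: [-0.0, 0.754, 0.657, -0.0]
contact_force: [-0.0, -0.3, 0.1]
gripper_width: 0.551
```

Request:
{"op": "move_arm", "data": {"commands": "0.55 0 0 0.15 0 0 0; 0.55 0 0 0 0 0 0; 0.55 0 0 0 0 0 0"}}

```text
t: 6.97
eef_pos: [0.4773, -0.0821, 0.1192]
tool_rot: [-0.0, 0.754, 0.657, -0.0]
contact_force: [-0.0, -0.8, -0.1]
gripper_width: 0.549
```

Request:
{"op": "move_arm", "data": {"commands": "0.55 0 0 0.15 0 0 0; 0.55 0 0 0 0 0 0; 0.55 0 0 0 0 0 0"}}

```text
t: 7.22
eef_pos: [0.4774, -0.0821, 0.1177]
tool_rot: [-0.0, 0.754, 0.657, -0.0]
contact_force: [0.3, -0.3, 0.2]
gripper_width: 0.547
```

Request:
{"op": "move_arm", "data": {"commands": "0.55 0 0 0.1 0 0 0; 0.55 0 0 0 0 0 0; 0.55 0 0 0 0 0 0"}}

```text
t: 7.47
eef_pos: [0.4774, -0.0821, 0.1175]
tool_rot: [-0.0, 0.754, 0.657, 0.0]
contact_force: [-4.0, 0.6, 12.3]
gripper_width: 0.554
```

Request:
{"op": "move_arm", "data": {"commands": "0.55 0 0 0.1 0 0 0; 0.55 0 0 0 0 0 0; 0.55 0 0 0 0 0 0"}}

```text
t: 7.72
eef_pos: [0.4775, -0.0821, 0.1175]
tool_rot: [-0.001, 0.754, 0.657, 0.001]
contact_force: [-8.4, 2.5, 25.2]
gripper_width: 0.55
```

```bash
python3 -c "
from h import *
where([3,-250],125)
c=cam('wrist'); save(c['img'],'wrist4.png')
"
```

```text
t 7.72 bench xy [   3.7 -247.6] z 117.5 F [-8.43  2.5  25.17] g 0.55
tool x ang to bench y -0.0003 tilt [ 0.     0.002 -1.   ]
tool shift cm [-0.24 -0.07 -0.76]
```

View pics/wrist4.png

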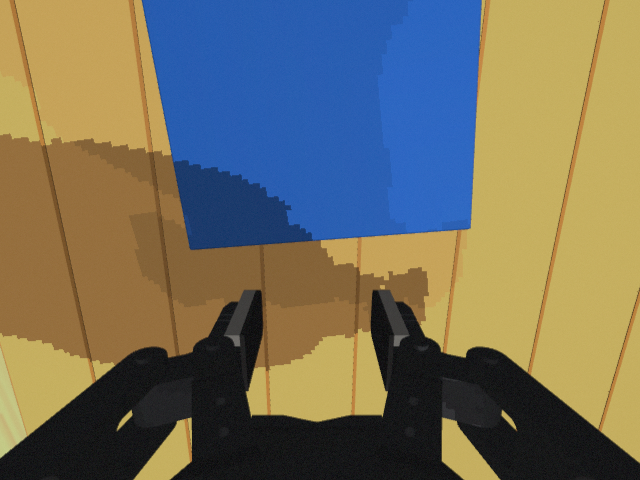

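The panel end is seen at row 230–248, columns 190–470, about 25 mm ahead of the fingertips, which are centred at column 318. The fingertips touched the bamboo at TCP z = 0.1175. I raise 3.5 mm and push slowly, stopping short.

Request:
{"op": "move_arm", "data": {"commands": "0.55 0 0.3 -0.35 0 0 0; 0.55 0 0 0 0 0 0; 0.55 0.5 0 0 0 0 0; 0.55 0.8 0 0 0 0 0; 0.55 0.8 0 0 0 0 0; 0.55 0.4 0 0 0 0 0; 0.55 0.4 0 0 0 0 0; 0.55 0.4 0 0 0 0 0; 0.55 0.5 0 0 0 0 0; 0.55 0.5 0 0 0 0 0; 0.55 0 0 0 0 0 0; 0.55 0 0 0 0 0 0"}}

```text
t: 8.77
eef_pos: [0.4864, -0.0395, 0.1193]
tool_rot: [0.0, 0.754, 0.657, 0.0]
contact_force: [-0.2, 0.6, -0.2]
gripper_width: 0.548
```

```bash
cat >> h.py <<'E'
def measure():
    for n in ('top','scene'):
        c=cam(n); hsv=cv2.cvtColor(c['img'],cv2.COLOR_RGB2HSV)
        m=cv2.inRange(hsv,(100,150,40),(125,255,255)); m=cv2.morphologyEx(m,cv2.MORPH_CLOSE,np.ones((9,9)))
        for k in cv2.findContours(m,0,2)[0]:
            B=lambda p:(onplane(c,p.astype(float),.126)[:,:2]*1000-BE)@UN
            Q=B(k[:,0]); rc=cv2.minAreaRect(Q.astype(np.float32)); cx,cy=rc[0]
            if cv2.contourArea(k)<1000 or abs(cx)>80 or not -230<cy<60: continue
            z=np.zeros_like(m);cv2.drawContours(z,[k],-1,255,-1); z=cv2.erode(z,np.ones((5,5)))
            ys,xs=np.nonzero(z&cv2.inRange(hsv,(20,80,40),(40,255,255)))
            Y=B(np.c_[xs,ys]); print(n,'size',np.round(rc[1],1),'corners',cv2.boxPoints(rc).round(1).tolist(),'line mid',Y.mean(0).round(1),'slope',np.polyfit(Y[:,0],Y[:,1],1)[0].round(3),len(Y))
E
python3 -c "
from h import *
where([3,-141],121); measure()
"
```

```text
t 8.77 bench xy [   6.8 -204.2] z 119.3 F [-0.17  0.58 -0.25] g 0.548
tool x ang to bench y 0.0007 tilt [ 0.  0. -1.]
tool shift cm [ 6.32 -0.37 -0.17]
top size [108.7  88.1] corners [[-47.20000076293945, -42.5], [-46.400001525878906, -130.5], [62.20000076293945, -129.60000610351562], [61.5, -41.5]] line mid [  6.  -75.7] slope 0.009 110
scene size [107.3 148. ] corners [[-45.5, -40.5], [-44.599998474121094, -188.5], [62.599998474121094, -187.89999389648438], [61.79999923706055, -39.900001525878906]] line mid [  9.9 -75.3] slope 0.008 115
```

The panel is now square (slope 0.008), its line at y ≈ -75.5. I push 60 mm more, then measure again.

Request:
{"op": "move_arm", "data": {"commands": "0.55 0.4 0 0 0 0 0; 0.55 0.6 0 0 0 0 0; 0.55 0.6 0 0 0 0 0; 0.55 0.6 0 0 0 0 0; 0.55 0.6 0 0 0 0 0; 0.55 0.6 0 0 0 0 0; 0.55 0.6 0 0 0 0 0; 0.55 0.6 0 0 0 0 0; 0.55 0.6 0 0 0 0 0; 0.55 0.5 0 0 0 0 0; 0.55 0.3 0 0 0 0 0; 0.55 0 0 0 0 0 0"}}

```text
t: 9.87
eef_pos: [0.4945, 0.0206, 0.1192]
tool_rot: [-0.0, 0.753, 0.658, 0.0]
contact_force: [-0.0, 0.9, 0.3]
gripper_width: 0.549
```

```bash
python3 - <<'E'
from h import *
where([3,-141],121); measure()
# re-measure the visible chute edge left/right of the panel, flap now down
for n in ('top','scene'):
    c=cam(n); a=np.array([[x,y,120.] for x in (-140,-95,-75,85,95,125) for y in (0,)]); 
    W=np.c_[BE+a[:,:2]@UN.T,a[:,2]]/1000; print(n,proj(c,W).round(1).tolist())
    g=cv2.cvtColor(c['img'],cv2.COLOR_RGB2GRAY).astype(np.float32)
    for x in (-170,-140,-110,-90,-75,85,95,110,130):
        ys=np.arange(-14,15,.5); W=np.c_[BE+np.c_[np.full_like(ys,x),ys]@UN.T,np.full_like(ys,120)]/1000
        p=proj(c,W).astype(np.float32); v=cv2.remap(g,p[None,:,0],p[None,:,1],cv2.INTER_LINEAR).ravel()
        d=np.diff(cv2.GaussianBlur(v[None],(5,1),0).ravel()); i=np.argmin(d); print(n,x,'edge y',ys[i]+.25,'drop',d[i].round(1),v[::7].round())
E
```

```text
t 9.87 bench xy [   6.6 -143.6] z 119.2 F [-0.    0.95  0.34] g 0.549
tool x ang to bench y 0.0013 tilt [-0.  0. -1.]
tool shift cm [ 0.26 -0.36 -0.18]
top size [ 61.5 109.5] corners [[-46.79999923706055, -43.20000076293945], [62.70000076293945, -43.400001525878906], [62.79999923706055, 18.100000381469727], [-46.599998474121094, 18.299999237060547]] line mid [  6.1 -16.1] slope 0.004 108
scene size [109.4 148.6] corners [[-45.599998474121094, 19.700000762939453], [-44.70000076293945, -129.0], [64.69999694824219, -128.3000030517578], [63.900001525878906, 20.299999237060547]] line mid [  9.9 -15.9] slope 0.002 121
top [[233.3, 312.8], [236.7, 291.7], [238.2, 282.4], [249.9, 209.9], [250.6, 205.4], [252.7, 192.2]]
top -170 edge y -1.75 drop -10.3 [ 57.  63. 149. 139.  71. 111. 150. 150. 147.]
top -140 edge y -10.75 drop -3.3 [ 80.  79.  62.  87. 102. 104. 123. 112. 103.]
top -110 edge y -0.25 drop -10.5 [141. 142. 144. 146. 108.  84.  81.  89. 123.]
top -90 edge y 1.25 drop -16.3 [142. 140. 143. 145. 112.  51.  70.  69.  87.]
top -75 edge y 1.25 drop -17.0 [142. 141. 141. 144. 117.  51.
[... 449 characters left out ...]
10.75 drop -0.4 [154. 153. 153. 156. 158. 159. 159. 158. 159.]
scene -140 edge y -11.75 drop -0.2 [148. 147. 149. 151. 154. 154. 155. 155. 155.]
scene -110 edge y 2.25 drop -9.7 [139. 139. 139. 140. 129.  70.  56.  66.  75.]
scene -90 edge y 1.75 drop -9.0 [140. 139. 140. 140. 128.  71.  70.  73.  79.]
scene -75 edge y 2.25 drop -9.2 [139. 140. 140. 139. 128.  70.  71.  73.  82.]
scene 85 edge y 1.25 drop -10.6 [148. 148. 148. 148. 130.  67.  79.  75.  88.]
scene 95 edge y 1.75 drop -10.9 [148. 148. 148. 148. 131.  66.  81.  75.  86.]
scene 110 edge y 1.75 drop -10.2 [148. 148. 148. 148. 127.  60.  43.  27.  43.]
scene 130 edge y 1.75 drop -10.6 [148. 148. 148. 149. 126.  59.  41.  28.  37.]
```

Both views agree: the line is at y = -16.0, and the edge is at +0.6 in the top view and +1.7 in the scene view. I push about 17 mm slowly, then back off and up.

Request:
{"op": "move_arm", "data": {"commands": "0.55 0.3 0 0 0 0 0; 0.55 0.3 0 0 0 0 0; 0.55 0.3 0 0 0 0 0; 0.55 0.3 0 0 0 0 0; 0.55 0.2 0 0 0 0 0; 0.55 0.2 0 0 0 0 0; 0.55 0.1 0 0 0 0 0; 0.55 0 0 0 0 0 0; 0.55 0 0 0 0 0 0; 0.55 0 0 0 0 0 0"}}

```text
t: 10.9
eef_pos: [0.4968, 0.0364, 0.1193]
tool_rot: [-0.0, 0.754, 0.657, 0.0]
contact_force: [-0.1, 0.2, 0.1]
gripper_width: 0.554
```

```bash
python3 - <<'E'
from h import *
where([3,-125],121); measure()
E
```

```text
t 10.9 bench xy [   6.6 -127.6] z 119.3 F [-0.06  0.16  0.06] g 0.554
tool x ang to bench y 0.0001 tilt [ 0.  0. -1.]
tool shift cm [ 0.26 -0.36 -0.17]
top size [109.1  54.2] corners [[-46.400001525878906, 33.599998474121094], [-46.400001525878906, -20.600000381469727], [62.70000076293945, -20.600000381469727], [62.70000076293945, 33.599998474121094]] line mid [7.9 0.2] slope 0.002 106
scene size [109.5 148.5] corners [[-45.599998474121094, 35.900001525878906], [-45.29999923706055, -112.5999984741211], [64.0999984741211, -112.4000015258789], [63.900001525878906, 36.0]] line mid [10.9  0.3] slope 0.002 129
```

The line is within about 1 mm of the edge. I back the hand off, raise it and check with the wrist camera.

Request:
{"op": "move_arm", "data": {"commands": "0.55 -0.5 0 0 0 0 0; 0.55 -1 0 0 0 0 0; 0.55 -1.5 0 0 0 0 0; 0.55 0 0 -2.5 0 0 0; 0.55 0 0 -3 0 0 0; 0.55 0 0 -3 0 0 0; 0.55 0 0 -3 0 0 0; 0.55 0 0 0 0 0 0; 0.55 0 0 0 0 0 0; 0.55 0 0 0 0 0 0"}}

```text
t: 11.83
eef_pos: [0.4921, 0.0061, 0.2338]
tool_rot: [-0.0, 0.754, 0.657, -0.0]
contact_force: [0.8, 0.2, -0.1]
gripper_width: 0.549
```

```bash
python3 - <<'E'
from h import *
where(); measure()
o=bot.get_obs(); c=cam('wrist'); save(c['img'],'wrist5.png')
c=cam('scene'); save(cv2.resize(c['img'][140:460,140:520],None,fx=2,fy=1.8),'scene5.png')
E
```

```text
t 11.83 bench xy [   6.1 -158.3] z 233.8 F [ 0.82  0.15 -0.12] g 0.549
tool x ang to bench y -0.0005 tilt [-0.001  0.    -1.   ]
top size [109.4  95.6] corners [[-46.70000076293945, 33.599998474121094], [-46.70000076293945, -62.099998474121094], [62.70000076293945, -62.099998474121094], [62.70000076293945, 33.599998474121094]] line mid [7.6 0.2] slope 0.003 106
scene size [109.5 148.2] corners [[-45.599998474121094, 35.900001525878906], [-45.29999923706055, -112.4000015258789], [64.0999984741211, -112.19999694824219], [63.900001525878906, 36.0]] line mid [10.8  0.3] slope 0.003 128
```

View pics/wrist5.png

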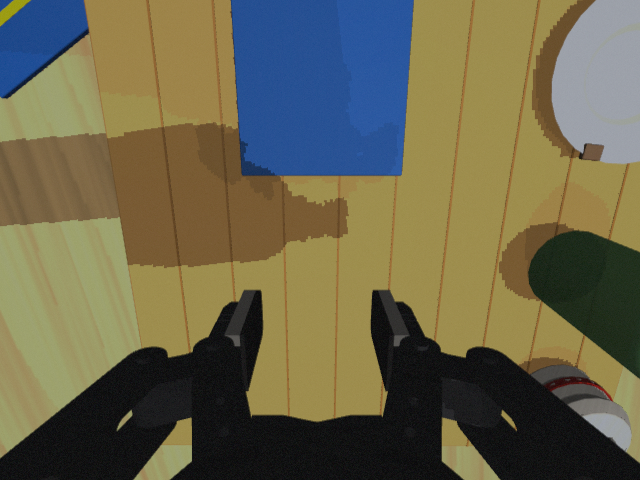

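View pics/scene5.png

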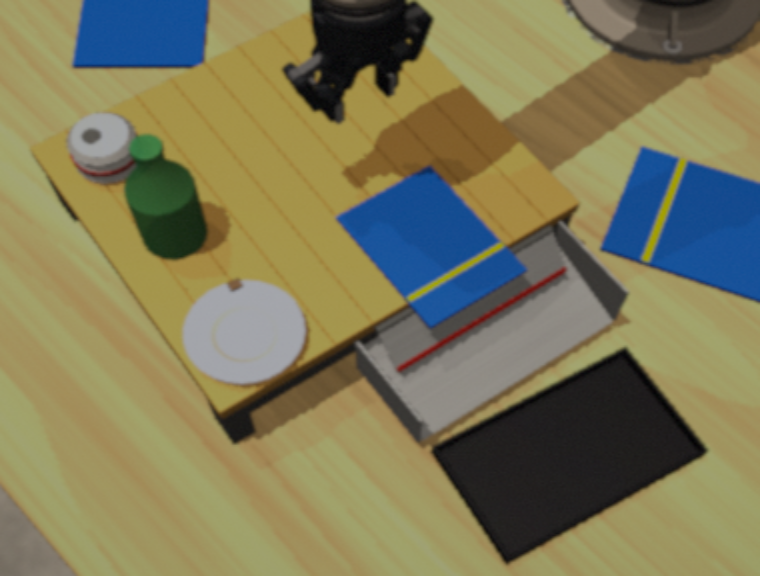

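The enlarged scene view shows the yellow line, (408,298) to (500,247), running along the bamboo edge. The flap hangs in the chute with its rim at (480,320). The saucer, bottle, can and tray look untouched, and the hand is clear. I hand in.

```bash
python3 -c "
from station import bot
print(bot.hand_in())"
```

```text
the job is handed in; nothing more can be done
None
```

I folded the flap outwards with the shut fingertips. Then I pushed the panel flat along the bamboo from its back end with the jaws half open, withdrew the hand and handed in at about 12 s. The hand-in gave no verdict.

Last checks, made after the hand was withdrawn:
- **Line position:** the yellow line is at y ≈ +0.25 mm. The chute edge re-measured at about +0.6 mm in the top view and +1.7 mm in the scene view. The views differ by about 1 mm, so the line is about 0.5–1.5 mm inside the edge, against the 7 mm allowed.
- **Sideways and square:** the line is 8–11 mm off the chute's middle (60 mm allowed). The panel is square within 0.003 rad (0.1 allowed).
- **Flap:** it hangs down in the chute, judged from the pictures; I did not measure its angle.
- **Other things:** the saucer, bottle, can and tray look unmoved, checked by eye only.
- **Robot:** the hand is clear of everything, with under 1 N measured on the tool.

One disagreement: the bench corners I read by eye put the chute edge about 3 mm further in than the fitted edge. I used the fitted edge, which matched the 360 mm bench depth.

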